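# Load and clamp an embossing board in a screw press

## Task

Get the strap embossing board (the plywood board with the long rectangular steel outline, not the round one) clamped in the screw press. First swing the press handle all the way open to lift the pad, then lay the board flat in the channel in front of the press, either way round, and push it under the pad until it meets the back stop. Finally swing the handle back round as far as it goes so that the pad presses on the board, let go, and leave the other things on the bench where they are.

Things in the scene. Friction and masses are not known exactly. Their poses are not given: they have to be found in the camera images.
- press: Grey bench screw press, fixed. Origin: under side of its base (bench height), right below the spindle; x = feed direction (from the channel's open end to the back stop), y = left, z = up; all press points share these axes. Base plate x -235..95, y -75..75 mm, its top (the bed) at z 20. Gantry (cheeks and head): x -35..35, y -68..68, up to z 122; handle above it.
- channel (a point): Point on the bed, press x -135, y 0, z 20 mm: middle of the channel in front of the gantry, where a board's centre lies when its far end is 10 mm short of the gantry. The channel is 68 mm wide, between two steel guides 6 mm high and 12 mm wide that run along the whole bed. It is open above from press x -235 to -35.
- gantry_mouth (a point): Middle of the upper edge of the tunnel's mouth, press x -35, y 0, z 50 mm. The tunnel is 68 mm wide and 70 long; the pad (64 x 64 mm, centred on the spindle) is its ceiling: with the handle open its under side is at z 50 (30 mm over the bed; the board is 25 high); it sinks 6.25 mm per rad of the handle, so the board passes only below about 0.7 rad.
- stop (a point): Front face of the back stop, a steel bar behind the gantry, press x 65, y 0, z 35 mm. With the 180 mm board home against it, the board's centre is at press x -25, z 30 and its near end sticks out of the gantry to x -115.
- handle (a joint): Angle of the press handle, rad, about the vertical spindle. 0 = fully open, pad up, arm pointing to the press's -y (right); grows clockwise seen from above; 1.6 = end of travel, pad fully down, arm pointing to the press's -x (over the channel). Starts at 1.15 to 1.5, so the pad blocks the tunnel. Stays where left; takes about 2 to 4 N at the grip.
- handle_grip (a point): Point on the axis of the upright wooden grip at the end of the handle arm, 182 mm above the bench and 110 mm from the spindle. The grip is a round post, diameter 22 mm, z 148 to 210 mm; below it a flat steel arm (14 wide, top at z 148) runs to the spindle. It does not spin on the arm; it swings round with the handle.
- pad (a joint): How far the spring-mounted pad under the screw is pushed up into its holder, m: 0 = hanging free; 0.005 = pressing on a board with the handle fully closed (spring 2 N per mm plus 3 N).
- strap_center (a point): Centre of the strap board: plywood 180 x 60 x 20 mm (x, y, z; the point is 10 mm above its under side), 0.2 to 0.4 kg, lying on the bench left or right of the press. On top a raised steel outline, a 130 x 40 mm rectangle, 5 mm high (25 in all). x along its length; ends alike. When it is laid in by its 60 mm width, fingertips lower than 6 mm over its under side would hit the guides.
- round_center (a point): Centre of the other embossing board: same plywood 180 x 60 x 20 mm, but with a small raised steel circle of 50 mm diameter. Lies on the other side of the press; to be left alone.
- jar: Amber jar with black cap, diameter 60, 75 high, origin at its under side. Leave alone.
- mallet: White-headed mallet lying on the bench, 220 long along x, head 85 wide across y and 52 in diameter at x +85 mm; origin under the middle, at bench height. Leave alone.
There are look-alikes about, which are no part of the job. What is shaped like the part that bears strap_center but green, orange or turquoise is not meant.

How it is judged:
By the outcome, as a careful person would: the job done as asked, in the order asked, and still so for the second after the job is handed in, with the robot touching nothing.
It also fails if it takes over 72 s, if anything falls off the work surface, if the arm or the gripper's body presses on something with over 40 N, if the wrist force passes 120 N, or if a joint passes its speed limit or range.

## Robot

A 6-joint arm with a two-finger parallel gripper is mounted at the origin on the work surface. World frame = base frame: x ahead of the robot, y to its left, z up, the work surface at z = 0. Lengths are in m, angles in degrees, forces in N, time in s.
With the tool pointing down it reaches from about 0.25 to 0.775 m from the base axis. Payload 8.9 kg.
Tool frame: the origin (TCP) lies between the finger pads; the fingertips stand r.nose_length ahead of it and the grasp point (between the pads) lies 8 mm behind it (r.nose_length is the distance from the TCP to the fingertips, in m); z points along the fingers, y is the direction in which the jaws open and shut (so a half turn about z gives the same grasp; the last joint's range is limited). The gripper opens to 85 mm and grips with 20 to 120 N. Pads are 22 mm wide; open, the fingers measure 114 mm over their backs; the gripper's body (76 mm by 85 mm) begins 54 mm behind the grasp point. The pads swing forward as they close: fully open they stand 13 mm farther back than shut.
Start: joints at [68.68, 16.656, -8.789, 64.555, 0, 82.019], TCP at [0.121, 0.511, 0.242] pointing down, gripper open.
Joint ranges: [-144.48, 144.48], [-52.06, 99.96], [-74.48, 78.29], [-112.23, 115.85], [-86.99, 84.42], [-180, 180]. Speed limits (degrees/s): [127.2, 127.2, 159.86, 180, 180, 180].

## Interface

Orientations are given as [roll, pitch, yaw] about the fixed x, y, z axes, in that order (R = Rz(yaw) Ry(pitch) Rx(roll)).
In Python, from station import r gives the robot as it stands. The module is installed in compiled form; this text tells all that it offers. Calls block until the motion is done:
- r.move_to(position, orientation): joint-space move of the TCP to a pose.
- r.line_to(position, rotation=None, velocity=0.15, force_limit=None): straight line of the TCP; rotation=None keeps the orientation; velocity is the mean speed in m/s. With force_limit (N) it stops when the force on the tool has changed by that much, and returns True; else False.
- r.goto_joints(angles): joint-space move.
- r.open_gripper() and r.grasp(force=None): open the fingers fully, or close them until they stop; force is the grip in N (None keeps the last).
- r.wait(seconds).
- r.inverse_kinematics(position, orientation): joint angles nearest the present ones, or None.
- r.sense(): the state.
- r.get_image(name): name is "side" or "top"; returns (picture, depth): 420x560x3 uint8, red, green, blue; 420x560 float32, m along the optical axis (not along the pixel's ray), 0 where there is no reading.
- r.camera_params(name): a dict with "mtx" (3x3 intrinsics, pixels), "camera_from_world" (4x4, takes a point from world to camera coordinates). Camera axes: x right, y down, z forward; pixel columns grow to the right and rows downward; lengths in m; the calibration is good to about 2 mm. A picture is of the moment at which its call begins. camera_params takes no time and is no camera call.
A pose or a line that the arm cannot do raises r.IKError and nothing moves.
- r.hand_in(): hands the job in, once; it reports no verdict.
Trained networks look in the newest picture that a camera, given by its name, has taken for a name from the list of things; names that differ only in an ending like _2 or _b are one class to them, and where a whole thing is asked for, a point or a joint stands for the part that bears it (a point fixed in the world has none). Each returns a list of dicts, best first, with "p" (0 to 1); they miss things now and then, are a little off and sometimes report something else, mostly with a low value. They report only what shows in the picture. A call takes as long as a camera call. They do not tell look-alikes from the thing itself.
- r.trace(camera, target): "mask" (420x560 bool, what is visible of it) and "box" ([left, top, width, height] in pixels, round what is visible of it).
The state is a dict: "time": time; "qpos": joint angles; "dq": joint speeds; "joint_torque": joint torques, N m; "ee_pos": TCP position; "ee_rot": TCP orientation; "wrist_force": force on the tool from outside, world axes, zero at the start; "torque": the same for the moment, N m; "gripper_width": finger opening in m.
Only numpy, scipy, OpenCV 4.12 (cv2) and the standard library are available. Lean on these libraries where they do the work, as an engineer would, in place of code of your own. Each camera call takes 0.05 s, during which the arm holds its last target.

## Working session

There is one attempt and no reset: what is moved stays moved. The work goes in short steps, each a Python script; the robot and the scene stay as the last script left them, time stands still between calls to the robot, and variables do not carry over. Pictures are saved under pics/ and viewed, and the job is handed in when it is done.

```bash
mkdir -p pics
python3 - <<'E'
from station import r
import cv2,numpy as np
for n in ("top","side"):
    p,d=r.get_image(n); cv2.imwrite(f"pics/{n}0.png",cv2.cvtColor(p,cv2.COLOR_RGB2BGR)); np.save(f"pics/{n}0d.npy",d)
    c=r.camera_params(n); print(n,c["mtx"].tolist(),np.round(c["camera_from_world"],3).tolist())
    for t in ("strap_center","round_center","press","handle_grip"):
        for x in r.trace(n,t): print(n,t,round(x["p"],2),x["box"],int(x["mask"].sum()))
s=r.sense();print(s["time"],r.nose_length,s["ee_pos"],s["ee_rot"],s["wrist_force"],s["gripper_width"])
E
```

```text
top [[508.68976958531687, 0.0, 274.7418225117236], [0.0, 508.68976958531687, 217.6627109101469], [0.0, 0.0, 1.0]] [[0.006, -1.0, -0.01, -0.069], [-0.988, -0.004, -0.154, 0.522], [0.154, 0.011, -0.988, 1.276], [0.0, 0.0, 0.0, 1.0]]
top strap_center 0.83 [408.3, 181.5, 60.4, 65.1] 1639
top strap_center 0.71 [335.7, 212.4, 43.7, 71.6] 1702
top strap_center 0.6 [357.0, 298.3, 31.9, 81.0] 1834
top strap_center 0.55 [311.1, 114.6, 69.7, 32.1] 1588
top strap_center 0.28 [361.8, 172.7, 26.6, 27.1] 572
top round_center 0.66 [119.7, 224.0, 43.8, 73.7] 1677
top round_center 0.39 [234.4, 182.0, 22.6, 8.3] 53
top press 0.65 [211.5, 138.0, 72.4, 129.3] 7061
top handle_grip 0.95 [237.0, 156.7, 19.1, 59.5] 559
top handle_grip 0.24 [235.1, 181.1, 18.9, 8.2] 45
side [[538.7811243097569, 0.0, 284.8519573317802], [0.0, 538.7811243097569, 212.18094084064415], [0.0, 0.0, 1.0]] [[0.941, -0.339, -0.003, -0.501], [-0.267, -0.737, -0.621, 0.144], [0.208, 0.585, -0.784, 1.338], [0.0, 0.0, 0.0, 1.0]]
side strap_center 0.97 [377.3, 228.1, 63.6, 67.9] 1738
side strap_center 0.96 [256.9, 283.4, 73.5, 62.8] 2006
side strap_center 0.96 [337.1, 340.3, 58.9, 79.7] 2441
side strap_center 0.79 [159.5, 336.8, 85.9, 38.6] 2371
side round_center 0.63 [179.6, 142.6, 60.7, 22.4] 1179
side round_center 0.44 [237.3, 94.6, 49.7, 53.4] 764
side press 0.64 [230.5, 149.5, 133.6, 102.4] 6643
side handle_grip 0.63 [279.8, 152.6, 49.0, 33.3] 606
0.5 0.011 [0.12110035 0.51084131 0.24228375] [-1.79998649e+02 -2.37261190e-03  1.66662681e+02] [-0.24740276  0.11755844  0.64411505] 0.08565868264854362
```

View pics/top0.png

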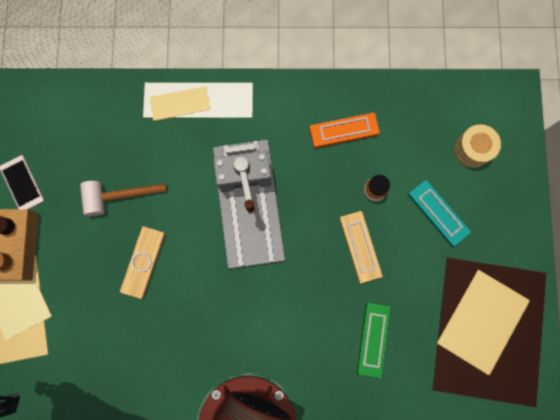

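View pics/side0.png

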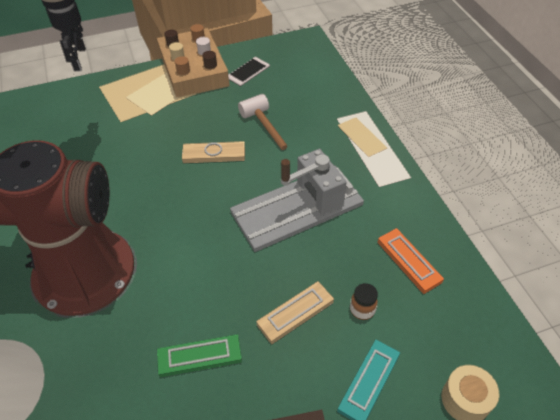

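Candidates in the top view: (361,247) plain plywood with a long rectangle; (345,130) orange, (440,213) turquoise and (374,340) green, all look-alikes; (142,262) has the round outline. (361,247) fits the description because it is plain plywood with a rectangular steel outline. I'll confirm it in an enlarged crop and measure it.

```bash
cat > h.py <<'E'
from station import r
import cv2,numpy as np
def cloud(n,d):
    c=r.camera_params(n);K=c["mtx"];T=np.linalg.inv(c["camera_from_world"])
    v,u=np.mgrid[:420,:560]
    P=np.stack([(u-K[0,2])/K[0,0]*d,(v-K[1,2])/K[1,1]*d,d,np.ones_like(d)],-1)
    W=(P@T.T)[...,:3]; W[d<=0]=np.nan
    return W
def proj(n,X):
    c=r.camera_params(n);p=c["camera_from_world"]@np.append(X,1);q=c["mtx"]@p[:3];return q[:2]/q[2]
def px2plane(n,u,v,z):
    c=r.camera_params(n);T=np.linalg.inv(c["camera_from_world"]);ray=T[:3,:3]@np.linalg.inv(c["mtx"])@[u,v,1]
    return T[:3,3]+ray*(z-T[2,3])/ray[2]
def snap(n,tag):
    p,d=r.get_image(n);cv2.imwrite(f"pics/{tag}.png",cv2.cvtColor(p,cv2.COLOR_RGB2BGR));return p,d
E
python3 - <<'E'
from h import *
out={}
for n in ("top","side"):
    p,d=r.get_image(n);W=cloud(n,d)
    a=cv2.cvtColor(p,cv2.COLOR_RGB2BGR)
    uv=(361,247) if n=="top" else (296,312)
    def pick(t,uv): 
        L=r.trace(n,t); return min(L,key=lambda x:np.hypot(x["box"][0]+x["box"][2]/2-uv[0],x["box"][1]+x["box"][3]/2-uv[1]))
    m=pick("strap_center",uv)["mask"]
    X=W[m];X=X[np.isfinite(X[:,0])];
    print(n,"board z pct",np.round(np.percentile(X[:,2],[5,50,95]),4))
    # polygon of mask at z .02 plane
    cs,_=cv2.findContours(m.astype(np.uint8),0,2);c=max(cs,key=len)[:,0]
    Q=np.array([px2plane(n,u,v,.02)[:2] for u,v in c],np.float32)*1000
    print(n,"strap rect",cv2.minAreaRect(Q))
    T=X[(X[:,2]>.014)]; print("from depth",cv2.minAreaRect((T[:,:2]*1000).astype(np.float32)))
    uvp=(248,203) if n=="top" else (297,200)
    mp=pick("press",uvp)["mask"]
    X=W[mp];X=X[np.isfinite(X[:,0])]
    for lo,hi,k in((.014,.032,"bed"),(.112,.130,"head")):
        T=X[(X[:,2]>lo)&(X[:,2]<hi)];print(n,k,len(T),np.median(T[:,2]),cv2.minAreaRect((T[:,:2]*1000).astype(np.float32)))
    for x in r.trace(n,"handle_grip")[:2]:
        X=W[x["mask"]];X=X[np.isfinite(X[:,0])];T=X[X[:,2]>.17];print(n,"grip",x["p"],len(T),np.median(T,0) if len(T) else None, np.round(np.percentile(X[:,2],[5,50,95]),3))
    for t in("jar","mallet"):
        for x in r.trace(n,t)[:1]:
            X=W[x["mask"]];X=X[np.isfinite(X[:,0])];print(n,t,x["p"],np.median(X,0))
    cr=a[200:300,300:420] if n=="top" else a[260:360,230:350]
    cv2.imwrite(f"pics/crop_{n}.png",cv2.resize(cr,None,fx=4,fy=4,interpolation=2))
    cr=a[130:280,190:310] if n=="top" else a[130:260,210:390]
    cv2.imwrite(f"pics/press_{n}.png",cv2.resize(cr,None,fx=4,fy=4,interpolation=2))
E
```

```text
top board z pct [0.0141 0.0196 0.0252]
top strap rect ((451.565673828125, -289.4297790527344), (179.45362854003906, 64.79507446289062), 16.46299171447754)
from depth ((451.6255798339844, -289.4127502441406), (179.337890625, 60.41063690185547), 16.197959899902344)
top bed 4497 0.020112994606836132 ((566.6172485351562, 5.597862243652344), (329.88970947265625, 150.19964599609375), 8.40005111694336)
top head 1251 0.12132787600698824 ((635.7547607421875, 15.451194763183594), (71.05899810791016, 135.77980041503906), 8.211444854736328)
top grip 0.8 94 [ 0.52521647 -0.00997992  0.20876493] [0.14  0.154 0.21 ]
top jar 0.62 [ 0.59653267 -0.32579784  0.07235751]
top mallet 0.73 [0.58620954 0.39410891 0.0341136 ]
side board z pct [0.0079 0.0194 0.025 ]
side strap rect ((450.1447448730469, -295.2231140136719), (183.5216827392578, 66.81050872802734), 16.63712501525879)
from depth ((451.66876220703125, -291.1857604980469), (180.08792114257812, 62.52946853637695), 16.31847381591797)
side bed 3846 0.01967810898295208 ((567.60888671875, 2.59649658203125), (332.5459289550781, 152.9330291748047), 8.553773880004883)
side head 840 0.1211100935333721 ((635.2722778320312, 13.208747863769531), (70.72029876708984, 138.8677215576172), 8.387008666992188)
side grip 0.77 123 [ 0.52688054 -0.01722243  0.19396467] [0.138 0.152 0.207]
side mallet 0.84 [0.58542493 0.3905345  0.03006678]
```

Run:
```python
import cv2,numpy as np
a=cv2.imread("pics/crop_top.png");b=cv2.imread("pics/press_top.png")
b=cv2.resize(b,None,fx=.66,fy=.66);h=400
o=np.zeros((400,800,3),np.uint8);o[:400,:480]=a;o[:396,480:480+b.shape[1]]=b[:396,:320]
cv2.imwrite("pics/cmb.png",o)
```

```text
(no output)
```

View pics/cmb.png

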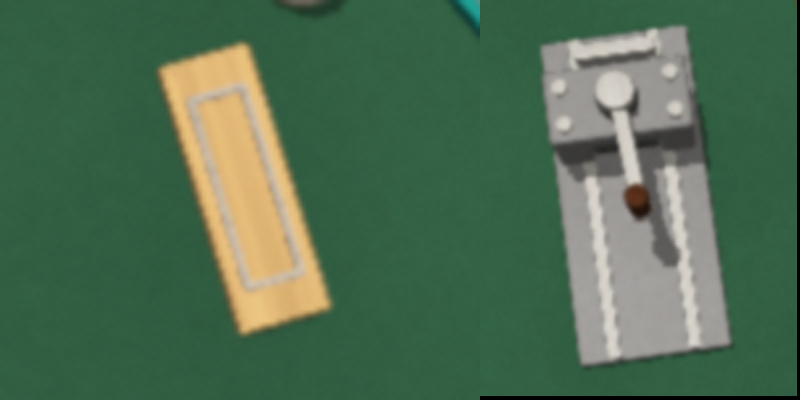

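View pics/press_side.png

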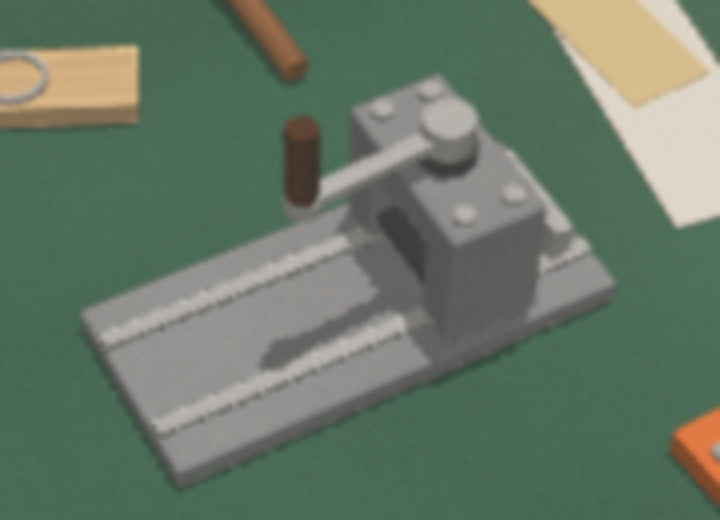

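The crop confirms the plain plywood board with the long rectangle at (361,247) as the strap board. Both cameras agree: centre (0.452,-0.290), 180x60, top at z 0.020. The press origin is (0.636,0.014) with yaw 8.4° and handle angle about 1.48. Opening the handle first.

```bash
cat >> h.py <<'E'
O=np.array([.6360,.0143]);YAW=8.4
def press(x,y):
    c,s=np.cos(np.radians(YAW)),np.sin(np.radians(YAW));return O+[c*x-s*y,s*x+c*y]
def grip_pose(th,z=.174,R=.110):
    phi=-90-np.degrees(th)+YAW
    p=O+R*np.array([np.cos(np.radians(phi)),np.sin(np.radians(phi))])
    return [p[0],p[1],z],[180,0,phi]
def st(k=""):
    s=r.sense();print(k,"t%.2f"%s["time"],np.round(s["ee_pos"],4),np.round(s["ee_rot"],1),"F",np.round(s["wrist_force"],1),"w%.4f"%s["gripper_width"],flush=True);return s
E
python3 - <<'E'
from h import *
g=np.array([.5258,-.0115])
d=g-O;phi=np.degrees(np.arctan2(d[1],d[0]));th=np.radians(-90-phi+YAW)%(2*np.pi);print("phi",phi,"th",th,"R",np.hypot(*d))
p,o=grip_pose(th)
print(p,o)
# IK feasibility
for t in (th,1,.5,0,-.03): print(r.inverse_kinematics(*grip_pose(t)))
r.move_to([p[0],p[1],.27],o);st("above")
r.line_to(p,velocity=.15,force_limit=8);st("down")
r.grasp(30);st("grasp")
E
```

```text
phi -166.8232515423042 th 1.487426338668544 R 0.11317985686507998
[np.float64(0.5288961359754107), np.float64(-0.010775133319731404), 0.174] [180, 0, np.float64(-166.8232515423042)]
[ -9.08800665  19.87025797 -14.94033577  55.18940625   0.
 -22.26475511]
[-13.5200154   22.66192027 -10.68579176  56.65228798   0.
 -54.62423588]
[-15.38340823  27.71096047  -2.58700611  59.70203342   0.
 -85.13551847]
[ -14.60010332   33.6337739     7.52054931   63.88677541    0.
 -113.00010332]
[ -14.48386382   33.98887989    8.14591651   64.15703662    0.
 -114.60273721]
above t3.46 [ 0.5288 -0.0101  0.27  ] [ 180.     0.  -166.8] F [-0.7  0.4 -0.2] w0.0854
down t4.25 [ 0.5294 -0.0107  0.1747] [-180.     0.  -166.8] F [0.1 0.4 0.3] w0.0857
grasp t4.85 [ 0.529  -0.0107  0.1743] [-180.     0.  -166.8] F [-0.8  0.3  3.9] w0.0211
```

Gripped at 21 mm, which matches the 22 mm post. Swinging open.

Run:
```python
from h import *
for t in list(np.linspace(1.3,0.1,7))+[0,-.06]:
    p,o=grip_pose(t)
    hit=r.line_to(p,o,velocity=.12,force_limit=25 if t>.05 else 15)
    st(f"{t:.2f} {hit}")
    if hit: break
```

```text
1.30 False t5.18 [ 0.5358 -0.0305  0.1743] [-180.     0.  -156.3] F [-0.5 -0.8  5.1] w0.0212
1.10 False t5.53 [ 0.5466 -0.0493  0.1743] [-180.    0. -145.] F [ 0.4 -0.5  5. ] w0.0213
0.90 False t5.88 [ 0.561  -0.0656  0.1743] [-180.     0.  -133.6] F [ 1.3 -0.5  4.8] w0.0213
0.70 False t6.23 [ 0.5783 -0.0789  0.1743] [-180.     0.  -122.3] F [ 1.7 -1.5  5.6] w0.0215
0.50 False t6.58 [ 0.5975 -0.0882  0.1743] [ 180.    -0.  -110.8] F [-1.3 -1.1  7. ] w0.0212
0.30 False t6.93 [ 0.6189 -0.0939  0.1743] [180.   -0.  -99.3] F [-0.8 -1.8  6.7] w0.0212
0.10 False t7.28 [ 0.6409 -0.0953  0.1743] [ 1.80e+02 -1.00e-01 -8.79e+01] F [ 0.2 -3.2  6.2] w0.0217
0.00 False t7.53 [ 0.6519 -0.0944  0.1743] [-1.80e+02 -1.00e-01 -8.22e+01] F [ 0.2 -4.3  5. ] w0.0212
-0.06 False t7.78 [ 0.6532 -0.0938  0.1741] [179.4  -0.  -78.8] F [-22.4  -7.   17.8] w0.0211
```

It reached the end stop: the reaction rose to 22 N. Releasing and checking.

Run:
```python
from h import *
p,o=grip_pose(0)
r.open_gripper();st()
q=r.sense()["ee_pos"]
r.line_to([q[0],q[1],.26],velocity=.2);st("up")
# over strap, open
r.move_to([.4516,-.2902,.16],[180,0,-163.7]);st("over strap")
for n in("top","side"):
    pic,d=snap(n,f"open_{n}");W=cloud(n,d)
    for x in r.trace(n,"handle_grip")[:2]:
        X=W[x["mask"]];X=X[np.isfinite(X[:,0])];T=X[X[:,2]>.2]
        if len(T):
            m=np.median(T,0);dd=m[:2]-O;print(n,x["p"],m,"th",-np.pi/2-(np.arctan2(dd[1],dd[0])-np.radians(YAW)))
```

```text
t8.43 [ 0.6586 -0.0933  0.1739] [180.    0.  -78.2] F [0.4 0.5 0.2] w0.0849
up t9.01 [ 0.6585 -0.0933  0.2596] [180.    0.  -78.2] F [-0.3 -0.9 -0.6] w0.0858
over strap t10.17 [ 0.4521 -0.29    0.1599] [ 180.     0.  -163.6] F [-0.1 -0.1 -1.1] w0.0851
top 0.93 [ 0.65059609 -0.09347557  0.20904708] th 0.011996281666736719
side 0.82 [ 0.64957206 -0.09677688  0.20812027] th 0.025024163263912103
```

View pics/open_side.png

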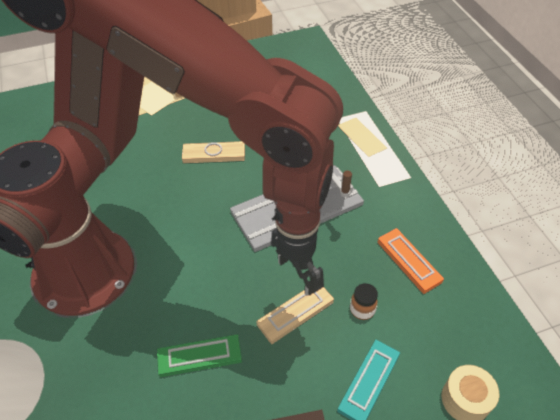

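View pics/open_top.png

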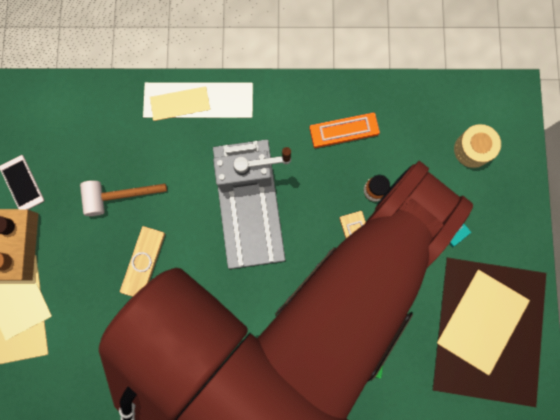

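The handle points right with its grip at (286,155), so it is fully open, and the gripper is over the strap board. Next I descend with a light touch on the bench to find the tips, then grasp.

Run:
```python
from h import *
x,y=.4516,-.2902
r.line_to([x,y,.045],velocity=.15,force_limit=10);st("near")
hit=r.line_to([x,y,-.006],velocity=.03,force_limit=4);s=st(f"touch {hit}")
```

```text
near t11.28 [ 0.4521 -0.2905  0.0457] [-180.     0.  -163.7] F [0.8 0.7 0.1] w0.0854
touch True t12.69 [ 0.4516 -0.2902 -0.0021] [ 180.    -0.  -163.7] F [-0.3  0.1  6.3] w0.0855
```

The open tips touched at TCP z -2 mm, so nose_length describes the shut fingers. At 60 mm width the tips sit about 6 mm ahead of the TCP. I'll grasp at TCP z 14 mm, which puts the tips about 8 mm up.

Run:
```python
from h import *
x,y=.4516,-.2902
r.line_to([x,y,.014],velocity=.05);st("set")
r.grasp(60);st("grasp")
r.line_to([x,y,.10],velocity=.1);st("lift")
p=press(-.138,0);o=[180,0,YAW-180]
r.line_to([p[0],p[1],.10],o,velocity=.2);st("over channel")
snap("side","carry_side");snap("top","carry_top")
```

```text
set t13.18 [ 0.4518 -0.2904  0.0143] [ 180.    -0.  -163.7] F [ 0.4 -0.4 -0.2] w0.0854
grasp t13.56 [ 0.4515 -0.2902  0.0143] [ 1.799e+02 -1.000e-01 -1.637e+02] F [-1.8  0.7  8. ] w0.0585
lift t14.57 [ 0.4512 -0.2899  0.0994] [ 1.799e+02 -1.000e-01 -1.637e+02] F [-0.3 -0.3 -1.9] w0.0581
over channel t16.16 [ 0.4994 -0.0064  0.1   ] [-180.    -0.  -171.6] F [ 0.2  0.3 -2.8] w0.0582
```

View pics/carry_side.png

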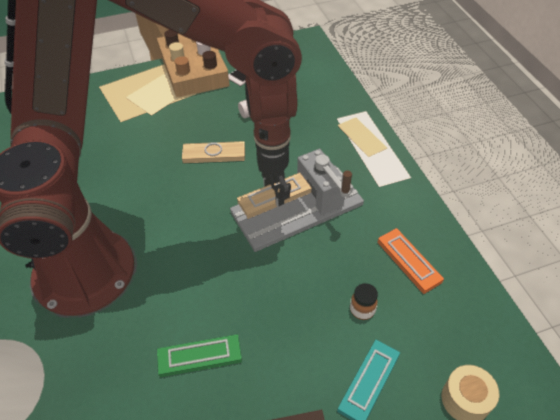

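View pics/carry_top.png

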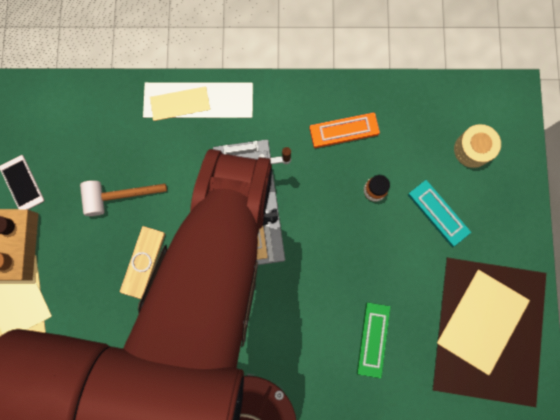

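The side view shows the board held level over the channel at (278,193). Lowering; contact with the bed should come at TCP z of about 0.034, while a guide would stop it at about 0.040.

Run:
```python
from h import *
p=press(-.138,0)
r.line_to([p[0],p[1],.046],velocity=.12);st("near")
hit=r.line_to([p[0],p[1],.030],velocity=.025,force_limit=5);st(f"touch {hit}")
snap("side","lay_side")
im=cv2.imread("pics/lay_side.png")[130:260,210:390];cv2.imwrite("pics/lay_crop.png",cv2.resize(im,None,fx=4,fy=4,interpolation=2))
```

```text
near t16.86 [ 0.4997 -0.006   0.0463] [-180.     0.  -171.6] F [ 0.9 -0.  -2.8] w0.0584
touch True t17.37 [ 0.4997 -0.0059  0.0343] [-180.     0.  -171.6] F [-0.6 -1.4  8.2] w0.0582
```

View pics/lay_crop.png

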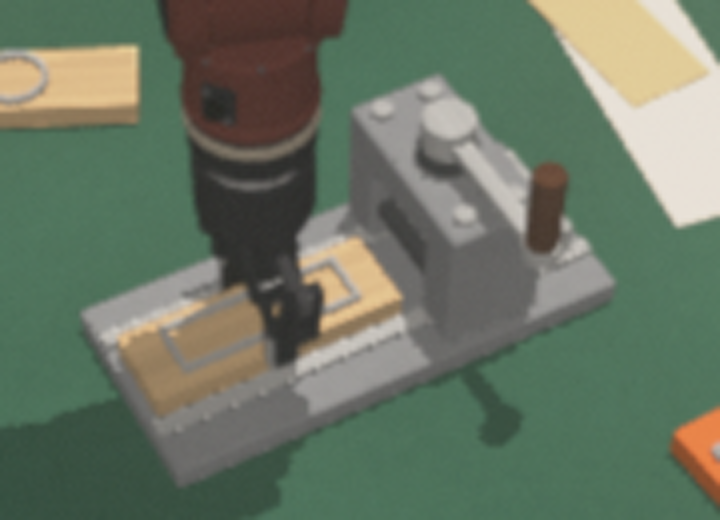

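The board touched at z 0.0343 and lies flat between the guides. Releasing, then pushing with shut fingers.

Run:
```python
from h import *
o=[180,0,YAW-180]
r.open_gripper()
p=press(-.138,0);r.line_to([p[0],p[1],.11],velocity=.2)
a=press(-.270,0);r.line_to([a[0],a[1],.11],velocity=.25)
r.grasp(30);r.line_to([a[0],a[1],.040],velocity=.15);st("behind")
b=press(-.150,0);hit=r.line_to([b[0],b[1],.040],velocity=.06,force_limit=10);s=st(f"push1 {hit}")
print((np.array(s["ee_pos"][:2])-O)@[np.cos(np.radians(YAW)),np.sin(np.radians(YAW))])
```

```text
behind t20.40 [ 0.369  -0.0252  0.0403] [ 180.    -0.  -171.6] F [ 0.5  0.3 -0.1] w0.0000
push1 False t22.55 [ 0.4875 -0.0076  0.0401] [ 180.    -0.  -171.6] F [-1.2  0.1 -0.4] w-0.0001
-0.15008828504008268
```

Run:
```python
from h import *
b=press(-.112,0);hit=r.line_to([b[0],b[1],.040],velocity=.03,force_limit=10);s=st(f"push2 {hit}")
print((np.array(s["ee_pos"][:2])-O)@[np.cos(np.radians(YAW)),np.sin(np.radians(YAW))])
snap("side","push_side");snap("top","push_top")
im=cv2.imread("pics/push_side.png")[130:260,210:390];cv2.imwrite("pics/push_crop.png",cv2.resize(im,None,fx=4,fy=4,interpolation=2))
```

```text
push2 True t23.40 [ 0.5121 -0.0038  0.0395] [ 180.    -0.2 -171.6] F [-0.9  0.2  0.8] w0.0002
-0.1252090680197676
```

View pics/push_crop.png

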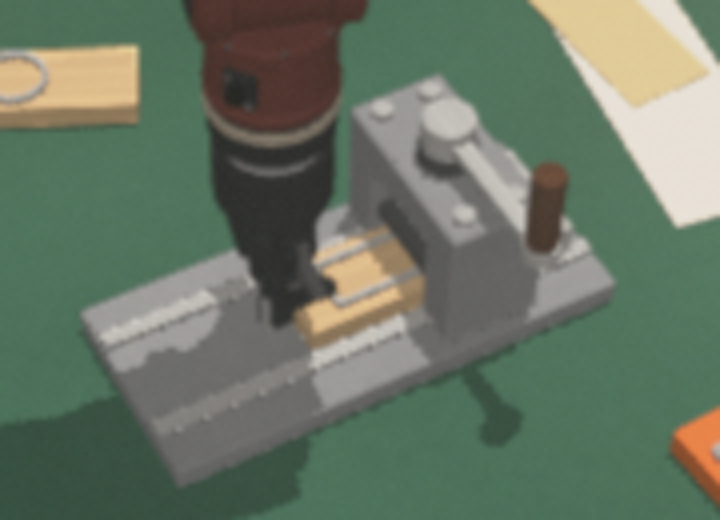

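It stopped at press x -0.125, as predicted for contact with the stop (-0.115 minus 11 mm of finger). One firm repeat to be sure, then back off and measure the near end.

Run:
```python
from h import *
u=np.array([np.cos(np.radians(YAW)),np.sin(np.radians(YAW))])
b=press(-.116,0);hit=r.line_to([b[0],b[1],.040],velocity=.02,force_limit=14);s=st(f"push3 {hit}");print((np.array(s["ee_pos"][:2])-O)@u)
b=press(-.20,0);r.line_to([b[0],b[1],.040],velocity=.2)
r.line_to([b[0],b[1],.25],velocity=.3);r.open_gripper()
p,o=grip_pose(0); 
r.move_to([p[0],p[1],.27],o);st("above grip")
for n in("side","top"):
    pic,d=snap(n,f"home_{n}");W=cloud(n,d)
    q=W.reshape(-1,3);q=q[np.isfinite(q[:,0])];rel=q[:,:2]-O;px=rel@u;py=rel@[-u[1],u[0]]
    k=(q[:,2]>.036)&(q[:,2]<.05)&(abs(py)<.025)&(px>-.2)&(px<-.045);print(n,"near end",k.sum(),np.percentile(px[k],[1,3]) if k.any() else None)
    if k.any(): 
        k2=(q[:,2]>.036)&(q[:,2]<.05)&(abs(py)<.04)&(px>-.11)&(px<-.045);print("y",np.percentile(py[k2],[1,50,99]))
im=cv2.imread("pics/home_side.png")[130:260,210:390];cv2.imwrite("pics/home_crop.png",cv2.resize(im,None,fx=4,fy=4,interpolation=2))
```

```text
push3 True t23.82 [ 0.5121 -0.0035  0.0389] [ 180.    -0.5 -171.6] F [ 0.5 -0.8 -0.3] w-0.0000
-0.12514471603706673
above grip t27.42 [ 0.6518 -0.0943  0.27  ] [180.    0.  -81.7] F [-0.2  1.4  0.3] w0.0855
side near end 370 [-0.11495753 -0.1137492 ]
y [-0.03289356 -0.00217042  0.02825474]
top near end 0 None
```

View pics/home_crop.png

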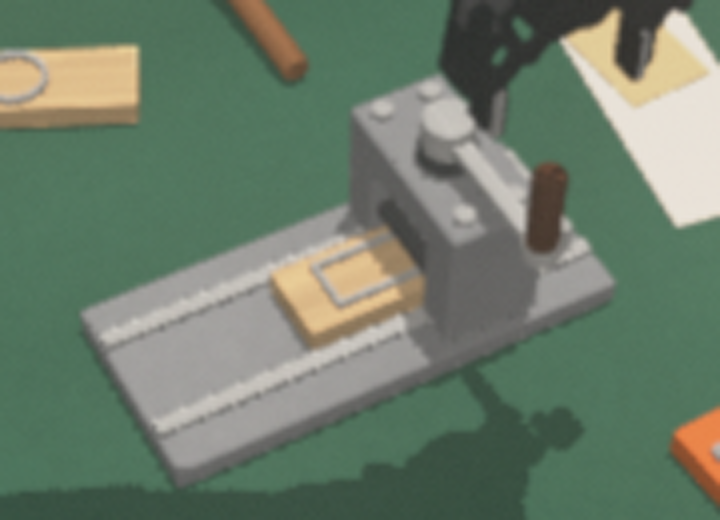

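The near end measures at press x -0.115, the exact home value, and the board lies between the guides. Now closing the handle.

Run:
```python
from h import *
p,o=grip_pose(0)
r.line_to(p,velocity=.15,force_limit=8);st("down")
r.grasp(40);st("grasp")
for t in list(np.linspace(.2,1.4,7))+[1.55,1.66]:
    p,o=grip_pose(t)
    hit=r.line_to(p,o,velocity=.12,force_limit=30)
    st(f"{t:.2f} {hit}")
    if hit: break
```

```text
down t28.31 [ 0.6526 -0.0946  0.175 ] [-179.9   -0.   -81.6] F [ 0.2 -0.1  0.6] w0.0855
grasp t28.91 [ 0.6523 -0.0946  0.1744] [-180.    -0.   -81.6] F [ 0.1 -0.5  3.8] w0.0210
0.20 False t29.26 [ 0.6301 -0.0954  0.1743] [-180.     0.   -92.9] F [-1.9  1.5  4.7] w0.0209
0.40 False t29.61 [ 0.6088 -0.092   0.1743] [-180.     0.  -104.3] F [-3.6  2.1  6.5] w0.0208
0.60 False t29.96 [ 0.5882 -0.0844  0.1743] [-180.     0.  -115.8] F [-3.1  1.9  7. ] w0.0210
0.80 False t30.31 [ 0.5695 -0.0728  0.1743] [-180.     0.  -127.2] F [-3.5 -0.2  7.3] w0.0213
1.00 False t30.66 [ 0.5538 -0.0586  0.1743] [-179.9   -0.  -138.7] F [-2.3 -2.3  6.9] w0.0213
1.20 False t31.01 [ 0.5408 -0.0406  0.1743] [-179.9   -0.  -150.2] F [-3.4 -1.9  8.3] w0.0206
1.40 False t31.36 [ 0.5315 -0.0204  0.1743] [-1.799e+02 -1.000e-01 -1.616e+02] F [-5.8 -2.3 10.4] w0.0211
1.55 False t31.66 [ 0.5274 -0.0043  0.1743] [-1.800e+02 -1.000e-01 -1.702e+02] F [-8.2 -2.  12.4] w0.0208
1.66 True t31.87 [0.5269 0.0026 0.1743] [-1.792e+02 -1.000e-01 -1.775e+02] F [-0.4 -6.3  3. ] w0.0212
```

The stop was met at about 1.61 rad. Releasing, backing off upward and checking.

Run:
```python
from h import *
r.open_gripper();q=st("rel")["ee_pos"]
r.line_to([q[0],q[1],.30],velocity=.2)
r.move_to([.25,.30,.35],[180,0,180]);st("clear")
u=np.array([np.cos(np.radians(YAW)),np.sin(np.radians(YAW))])
for n in("side","top"):
    pic,d=snap(n,f"fin_{n}");W=cloud(n,d)
    for x in r.trace(n,"handle_grip")[:2]:
        X=W[x["mask"]];X=X[np.isfinite(X[:,0])];T=X[X[:,2]>.2]
        if len(T):
            m=np.median(T,0);dd=m[:2]-O;print(n,x["p"],m,"th",-np.pi/2-(np.arctan2(dd[1],dd[0])-np.radians(YAW)))
    q=W.reshape(-1,3);q=q[np.isfinite(q[:,0])];rel=q[:,:2]-O;px=rel@u;py=rel@[-u[1],u[0]]
    k=(q[:,2]>.036)&(q[:,2]<.05)&(abs(py)<.025)&(px>-.2)&(px<-.045);print(n,"near end",k.sum(),np.percentile(px[k],[1,3]) if k.any() else None)
    im=cv2.imread(f"pics/fin_{n}.png");im=im[130:260,210:390] if n=="side" else im[130:280,190:310]
    cv2.imwrite(f"pics/finc_{n}.png",cv2.resize(im,None,fx=4,fy=4,interpolation=2))
```

```text
rel t32.51 [0.5256 0.0035 0.1744] [-1.793e+02 -1.000e-01 -1.776e+02] F [0.8 0.  0.4] w0.0856
clear t34.79 [0.2506 0.2998 0.3497] [-180.   -0.  180.] F [-0.2 -0.1  0. ] w0.0853
side 0.69 [ 0.52610962 -0.00115508  0.20746167] th 1.5776795003184199
side near end 357 [-0.11410373 -0.11273378]
top 0.62 [0.5257782  0.00226645 0.20892138] th 1.6086588921447893
top near end 315 [-0.1145755  -0.11381497]
```

View pics/finc_side.png

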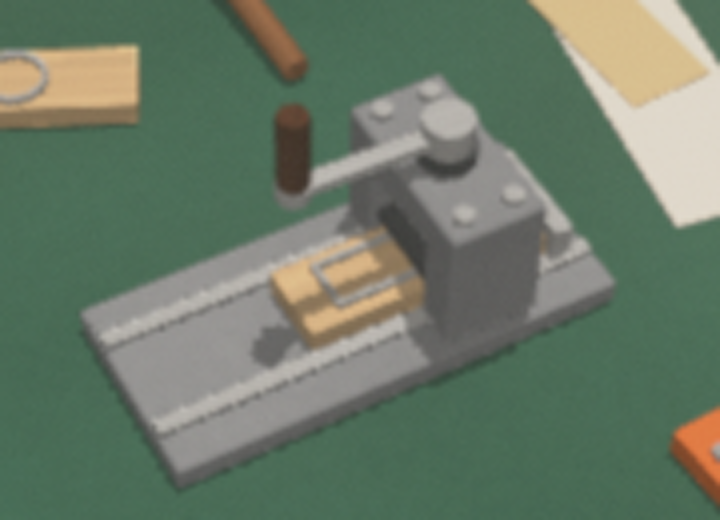

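View pics/fin_top.png

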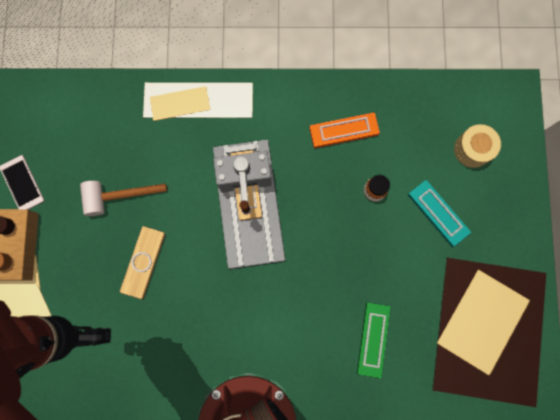

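The final views show the handle closed with its grip at (244,207), measuring 1.58 to 1.61 rad, and the board home. The other objects are where they were and the arm is clear. Handing in.

```bash
python3 -c "
from h import *
r.hand_in();st('done')"
```

```text
the job is handed in; nothing more can be done
the job is handed in; nothing more can be done
```

The strap board is clamped in the press, and I handed the job in at about 35 s of the 72 s limit. The hand-in reports no verdict.

- **Handle open:** I swung it to its open stop, where the reaction rose to 22 N. The cameras then read 0.01–0.03 rad.
- **Board in:** I laid the plain plywood board with the rectangular outline between the guides. It touched at bed height, not on a guide. I pushed it with shut fingers until it met the stop, and a second push did not move it.
- **Handle closed:** I swung it back until the 30 N force limit tripped at about 1.61 rad by arm position, then let go and moved clear.

**Last checks:**
- **Board:** its near end lies at press x -114 to -115 mm; home is -115.
- **Handle:** the two cameras differ slightly, the side one reading 1.58 rad and the top one 1.61. That is within calibration error of the 1.6 end of travel.
- **Pad:** I could not see the pad itself. That it presses on the board is inferred from the handle angle and from the force rising as it closed.
- **Other things:** by eye in the final top picture, the round board, jar, mallet and look-alikes had not moved.

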